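# Push the tins into the tin rack

## Robot

A 6-joint arm with a two-finger parallel gripper is mounted at the origin on a cart in front of the work surface, level with it; the furniture and walls round the work are solid. World frame = base frame: x ahead of the robot, y to its left, z up, the work surface at z = 0. Lengths are in mm, angles in rad, forces in N, time in s.
With the tool pointing down it reaches from about 350 to 850 mm from the base axis. Payload 8.1 kg.
Tool frame: the origin (TCP) lies between the finger pads; the fingertips stand 8 mm ahead of it and the grasp point (between the pads) lies 11 mm behind it; z points along the fingers, y is the line along which they close (so a half turn about z gives the same grasp; the last joint's range is limited). The gripper opens to 93 mm and grips with 3 to 60 N. Pads are 15 mm wide; open, the fingers measure 128 mm over their backs; the gripper's body (75 mm by 188 mm) begins 65 mm behind the grasp point.
Start: joints at [-1.401, 0.13, 1.488, -0, 1.523, -0.085], TCP at [151.251, -580.627, 226.635] pointing down, gripper open.
Joint ranges: [-2.96, 2.96], [-0.89, 2.26], [0.02, 2.5], [-1.34, 4.48], [0, 2.73], [-2.66, 2.66]. Speed limits (rad/s): [2.39, 2.39, 2.79, 3.14, 3.14, 3.14].

## Interface

Orientations are given as [roll, pitch, yaw] about the fixed x, y, z axes, in that order (R = Rz(yaw) Ry(pitch) Rx(roll)).
In Python, from rig import arm, vision gives the robot as it stands.
- The arm moves only by the tool carry_out, never from a script. Its argument "rows" is a list of rows, each a list of 3 entries, a list of its own where there are three numbers: the shift along the tool's x, y, z in mm, then the turn about the tool's z in degrees, then the opening, from 0 (shut) to 1 (fully open). A call has 1 to 8 rows; each row shifts and turns the commanded pose from where the row before left it, along the tool's axes as they then stand; what a row does not reach is not made up. A row lasts 1/8 s, in which the tool goes at most 62.5 mm and 10.7 degrees, less where a joint would pass 70% of its speed; a pose out of reach is approached as far as the arm can. A call is refused whole if a number of a shift passes 62.5 or a number of a turn 10.7, either way. A call with a gripper value outside its range is refused whole. The fingers move at their own pace and stop on an object; "force" is the grip in N (left out, the last holds). Time passes only in rows, so rows that do not move let the fingers close. It gives the time, the measured TCP pose, the force, the opening and the grip force at its end, in the units of the state.
- arm.observe(): the state, without advancing time (a new reading comes with each control period).
- vision.snapshot(name): name is "scene" or "side" or "wrist"; returns a dict with "img" (480x640x3 uint8, red, green, blue), "range_z" (480x640 float32, mm along the optical axis (not along the pixel's ray), 0 where there is no reading), "fx", "fy", "cx", "cy" (pixels), "R" (3x3) and "t" (3): a world point X has camera coordinates R X + t. Camera axes: x right, y down, z forward; pixel columns grow to the right and rows downward; lengths in mm; the calibration is good to about 2 mm. A picture is of the moment at which its call begins.
- arm.job_done(): hands the job in; it is judged then, once.
The state is a dict: "time_s": time; "joint_pos": joint angles; "joint_velocities": joint speeds; "joint_torque": joint torques, N m; "ee_pos": TCP position; "orientation": TCP orientation; "wrist_force": force on the tool from outside, world axes, zero at the start; "torque": the same for the moment, N m; "width": opening from 0.0 (shut) to 1.0 (fully open); "grip_force": force on a finger pad.
Only numpy, scipy, OpenCV 4.12 (cv2) and the standard library are available. Lean on these libraries where they do the work, as an engineer would, in place of code of your own. Each camera call takes 0.05 s, during which the arm holds its last target. There are 200 camera calls.

## Task

Push the two short wide food tins along the worktop into the open-fronted wooden tin rack, one in each bay, until each touches the back rail. Only push them gently with the fingers, one after the other in any order and to either bay: do not pinch, lift or tip them. Leave the small tin, the tall tin and the glass jar where they stand.

Things in the scene. Friction and masses are not known exactly. Their poses are not given: they have to be found in the camera images.
- tin_rack: Low floorless wooden rack fixed to the worktop: back rail 216 mm long (y), 12 thick, 45 high; three cheeks 8 thick, 30 high run 62 mm from the rail toward the robot at y = -104, 0, +104 mm. Two bays 96 mm wide, open to -x, centre lines y = +52 and -52 mm. Origin: middle of the rail's front face, worktop level; x away from the robot, y left. Food tin at the rail: centre at x = -38 mm. Yaw within 10 degrees.
- food_tin_1: Short wide food tin with a pale green label, an upright cylinder 75 mm in diameter (radius 37.7 mm), 58 mm high, 0.18 to 0.36 kg, rigid, loose on the worktop; one of two identical tins. Origin: centre of its underside, z up. It slides at about 1 to 4 N and stays upright when pushed at or below mid height.
- food_tin_2: Short wide food tin with a pale green label, an upright cylinder 75 mm in diameter (radius 37.7 mm), 58 mm high, 0.18 to 0.36 kg, rigid, loose on the worktop; one of two identical tins. Origin: centre of its underside, z up. It slides at about 1 to 4 N and stays upright when pushed at or below mid height.
- small_tin: Small white tin with a blue and a red band, 57 mm in diameter, 72 mm high, standing in the same row as the food tins, at any place in it; a bystander, not to be moved. Origin at the centre of its underside.
- tall_tin: Tall food tin, 75 mm in diameter, 110 mm high, as wide as the food tins but nearly twice as high, standing to one side; a bystander, not to be moved. Origin at the centre of its underside.
- glass_jar: Glass jar with a white lid, 58 x 62 mm, 99 mm high, standing to the other side; a bystander, not to be moved. Origin at the centre of its underside.
Not all that is in view belongs to the job. Leave any orange or purple look-alike of the food_tin_2 alone.

How it is judged (in metres and radians):
At the end, for the whole second after the job is handed in: Each bay of the rack holds one of the two short food tins, standing upright on the worktop, at rest, within about 7 mm of the back rail (centre at most 44.5 mm in front of its face) and within 20 mm of the bay's centre line; the small tin, tall tin and jar are within 20 mm of where they began (height (world z) of each of food_tin_1, food_tin_2 below 0.005 m and angle between each of food_tin_1, food_tin_2's own z axis and vertical below 0.1 rad and linear speed of each of food_tin_1, food_tin_2 below 0.01 m/s and ((x of food_tin_1 in the frame of tin_rack between -0.0445 and -0.03 m and y of food_tin_1 in the frame of tin_rack between 0.032 and 0.072 m and x of food_tin_2 in the frame of tin_rack between -0.0445 and -0.03 m and y of food_tin_2 in the frame of tin_rack between -0.072 and -0.032 m) or (x of food_tin_1 in the frame of tin_rack between -0.0445 and -0.03 m and y of food_tin_1 in the frame of tin_rack between -0.072 and -0.032 m and x of food_tin_2 in the frame of tin_rack between -0.0445 and -0.03 m and y of food_tin_2 in the frame of tin_rack between 0.032 and 0.072 m)) and distance of each of small_tin, tall_tin, glass_jar from where it was at the start of the episode below 0.02 m); the robot touches nothing.
It fails at once if a food tin is lifted more than 10 mm off the worktop (height (world z) of any of food_tin_1, food_tin_2 above 0.01 m).
It fails at once if a food tin is tipped by more than about 17 degrees (angle between any of food_tin_1, food_tin_2's own z axis and vertical above 0.3 rad).
It fails at once if a food tin is pinched or rammed (more than 35 N from the fingers) (contact force between the fingers and food_tin_1 above 35 N or contact force between the fingers and food_tin_2 above 35 N).
It fails at once if the small tin, the tall tin or the glass jar is shifted by more than 20 mm (distance of any of small_tin, tall_tin, glass_jar from where it was at the start of the episode above 0.02 m).
It also fails if it takes over 72 s, if anything falls off the work surface, if the arm or the gripper's body presses on something with over 40 N, if the wrist force passes 120 N, or if a joint passes its speed limit or range.

## Working session

There is one attempt and no reset: what is moved stays moved. The work goes in short steps, Python scripts to look and compute and a tool call to move; the robot and the scene stay as the last step left them, time stands still between calls to the robot, and variables do not carry over. Pictures are saved under pics/ and viewed, at most 10 in all, crops included, and the job is handed in when it is done.

Besides the shell and the picture viewer there is one more tool, called after "Request:" by a JSON object that holds its "fn" and its "kwargs". carry_out: Moves the arm, as the interface text tells. Its arguments: {"type":"object","properties":{"rows":{"type":"array","items":{"type":"array"}},"force":{"type":"number"}},"required":["rows"]}

```bash
mkdir -p pics; ls; python3 - <<'E'
from rig import arm, vision
import cv2,pickle,numpy as np
for n in("scene","side"):
    s=vision.snapshot(n); pickle.dump(s,open(f"{n}.pkl","wb")); cv2.imwrite(f"pics/{n}0.png",s["img"][:,:,::-1])
    print(n,s["fx"],s["cx"],s["cy"],(-s["R"].T@s["t"]).round(), s["R"].round(2).tolist(),(s["range_z"]>0).mean())
print(arm.observe())
E
```

```text
pics
scene 500.6882155548258 327.84616147902193 233.12688186617729 [135. 523. 796.] [[-0.77, -0.63, 0.01], [-0.48, 0.58, -0.66], [0.42, -0.52, -0.75]] 0.9888411458333334
side 450.15085747754966 320.979061799249 236.82693673712183 [471. 712. 519.] [[-0.99, -0.15, 0.01], [-0.1, 0.57, -0.82], [0.12, -0.81, -0.58]] 0.9859765625
{'time_s': 0.1, 'joint_pos': array([-1.40141467e+00,  1.31067857e-01,  1.48916585e+00, -3.12735521e-05,
        1.52298324e+00, -8.53885912e-02]), 'joint_velocities': array([ 0.000831  , -0.00202307, -0.00305874, -0.00013865, -0.00121953,
        0.00091426]), 'joint_torque': array([ 1.81648829e-03, -5.61341250e+01, -4.93096018e+01,  7.70432199e-02,
        2.91728752e-02, -4.34200660e-05]), 'ee_pos': array([ 151.14760115, -580.14131994,  225.70543827]), 'orientation': array([-3.13997162e+00, -1.07405649e-04,  2.54771682e-01]), 'wrist_force': array([-0.43356658,  0.46128989,  0.17765389]), 'torque': array([ 0.01891492, -0.00665544,  0.01252374]), 'grip_force': 0.0, 'width': 1.0007775722245045}
```

View pics/scene0.png

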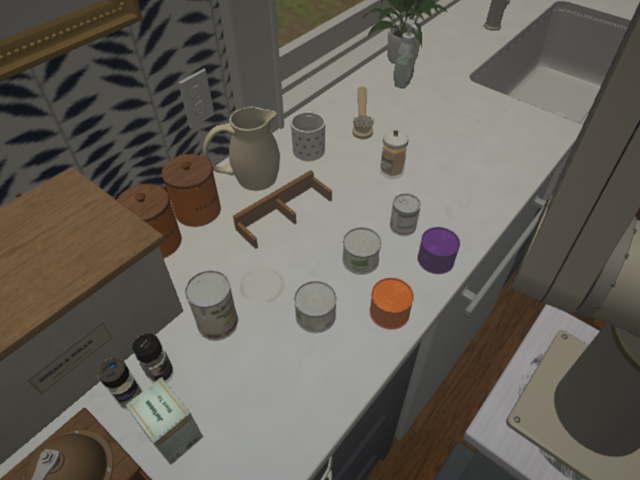

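View pics/side0.png

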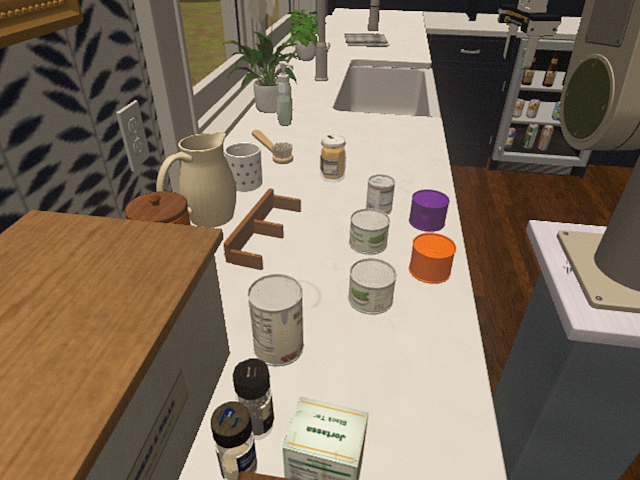

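Scene view: the candidates are food tins at (362,250) and (315,306), with pale green labels visible in the side view at (369,232) and (372,287). Look-alikes to leave alone are purple (439,250) and orange (391,302). The bystanders are the small tin (405,213), tall tin (212,304) and jar (394,152). The rack is around (283,207). I'm choosing the two short pale green tins.

```bash
cat > h.py <<'E'
import numpy as np,cv2
def cloud(s):
    v,u=np.mgrid[0:480,0:640]; z=s["range_z"]
    P=np.stack([(u-s["cx"])/s["fx"]*z,(v-s["cy"])/s["fy"]*z,z],-1)
    W=(P-s["t"])@s["R"]; W[z<=0]=np.nan
    return W
def tops(s,lo,hi,amin=80):
    W=cloud(s); m=((W[...,2]>lo)&(W[...,2]<hi)&(W[...,0]>250)&(W[...,0]<900)&(abs(W[...,1])<450)).astype(np.uint8)
    n,l,st,c=cv2.connectedComponentsWithStats(m)
    out=[]
    for i in range(1,n):
        if st[i,4]<amin: continue
        p=W[l==i]; (x,y),r=cv2.minEnclosingCircle(p[:,:2].astype(np.float32)); (rx,ry),(w,h),a=cv2.minAreaRect(p[:,:2].astype(np.float32))
        out.append((c[i].round().tolist(),st[i,4],round(x,1),round(y,1),round(r,1),np.round((rx,ry,w,h,a),1).tolist(),np.median(p[:,2]).round(1),s["img"][l==i].mean(0).round().tolist()))
    return out
E
python3 - <<'E'
from h import *
import pickle
for n in("scene","side"):
    s=pickle.load(open(n+".pkl","rb"))
    for lo,hi in((50,64),(66,78),(92,116)):
        print(n,lo)
        for o in tops(s,lo,hi):print(" ",*o)
    W=cloud(s); i=s["img"].astype(int); hsv=cv2.cvtColor(s["img"],cv2.COLOR_RGB2HSV)
    b=(i[...,0]-i[...,2]>25)&(W[...,0]>450)&(W[...,0]<900)&(abs(W[...,1])<250)
    for lo,hi in((24,34),(41,49)):
        m=(b&(W[...,2]>lo)&(W[...,2]<hi)).astype(np.uint8)
        k,l,st,c=cv2.connectedComponentsWithStats(m)
        for j in range(1,k):
            if st[j,4]>40:
                p=W[l==j]; q=p[:,:2].astype(np.float32); r=cv2.minAreaRect(q); print("rack",lo,c[j].round(),st[j,4],np.round(r[0]+r[1]+(r[2],),1),np.round(cv2.boxPoints(r)).tolist())
E
python3 -c "
import cv2;i=cv2.imread('pics/side0.png');cv2.imwrite('pics/crop.png',cv2.resize(i[160:320,220:460],None,fx=3,fy=3))"
```

```text
scene 50
  [307.0, 125.0] 124 802.3 -218.6 31.5 [809.6, -226.5, 62.9, 23.6, 42.8] 57.2 [90.0, 88.0, 83.0]
  [307.0, 141.0] 157 783.0 -197.6 39.9 [774.1, -186.8, 79.2, 37.5, 39.6] 56.7 [90.0, 88.0, 83.0]
  [392.0, 159.0] 116 583.2 -266.0 27.3 [577.9, -257.3, 54.5, 22.2, 31.0] 56.9 [87.0, 78.0, 64.0]
  [245.0, 171.0] 297 817.9 -29.0 74.2 [807.8, -19.3, 146.6, 54.2, 44.9] 55.5 [98.0, 92.0, 79.0]
  [196.0, 204.0] 236 838.1 108.5 49.3 [818.0, 119.9, 98.6, 46.1, 60.5] 57.1 [75.0, 49.0, 31.0]
  [404.0, 215.0] 133 466.0 -139.8 28.0 [459.0, -129.3, 56.0, 25.8, 33.7] 57.8 [83.0, 80.0, 77.0]
  [170.0, 230.0] 87 800.6 201.8 27.3 [797.0, 200.2, 9.7, 54.5, 25.3] 57.3 [65.0, 42.0, 26.0]
  [440.0, 242.0] 952 366.9 -109.5 39.3 [366.0, -110.1, 74.6, 75.7, 69.5] 54.3 [88.0, 58.0, 104.0]
  [361.0, 243.0] 955 483.8 -12.2 38.9 [483.3, -12.0, 72.5, 75.9, 35.8] 54.2 [132.0, 131.0, 124.0]
  [392.0, 296.0] 1216 366.5 53.0 38.7 [366.9, 53.0, 75.0, 75.0, 26.2] 54.1 [161.0, 90.0, 48.0]
  [314.0, 299.0] 1233 469.3 146.4 38.8 [468.7, 145.8, 73.1, 77.0, 42.1] 54.0 [134.0, 133.0, 127.0]
  [138.0, 324.0] 465 663.2 37
[... 5632 characters left out ...]
6.0]
  [233.0, 405.0] 187 599.7 449.1 16.0 [599.7, 445.0, 31.9, 9.8, 0.1] 104.0 [84.0, 72.0, 54.0]
rack 24 [258. 227.] 602 [688.2  -8.2 218.7  74.7  82. ] [[636.0, -111.0], [710.0, -122.0], [740.0, 95.0], [666.0, 105.0]]
rack 24 [212. 215.] 159 [798.4 -21.9  92.7  33.5  30.9] [[750.0, -31.0], [767.0, -60.0], [847.0, -13.0], [830.0, 16.0]]
rack 24 [366. 298.] 112 [479.2 174.9  15.3  57.3  69.9] [[450.0, 178.0], [504.0, 158.0], [509.0, 172.0], [455.0, 192.0]]
rack 41 [247. 217.] 386 [717.7 -10.  215.3  13.7  81.9] [[696.0, -116.0], [709.0, -118.0], [740.0, 96.0], [726.0, 98.0]]
rack 41 [211. 209.] 161 [793.9 -19.8 101.7  28.6  39.9] [[746.0, -41.0], [764.0, -63.0], [842.0, 2.0], [824.0, 24.0]]
```

View pics/crop.png

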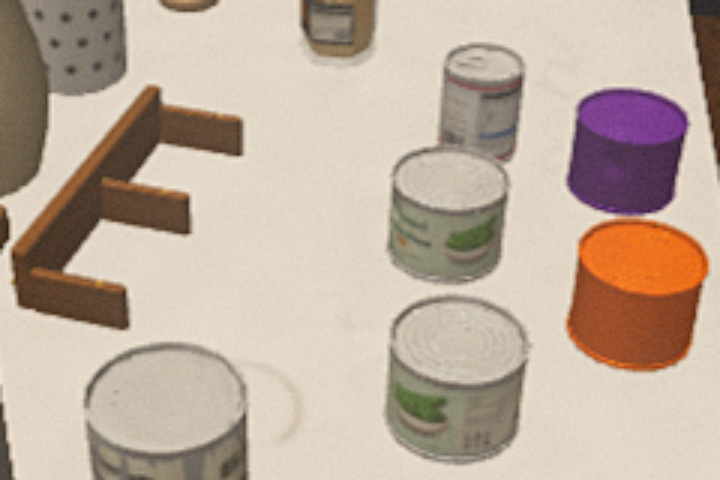

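The crop shows the two green-labelled short tins, A at about (450,215) and B at (457,375) in crop pixels, with the white small tin behind. Both cameras agree on A ≈ (484,-12) and B ≈ (469,146). The rack origin is about (711.5,-11), yaw about -8°. I'll push A into the right bay, then B into the left, using half-open fingers as a cradle.

```bash
cat >> h.py <<'E'
Y=np.radians(-8.1); O=np.array([711.5,-11])
RX=np.array([np.cos(Y),np.sin(Y)]); RY=np.array([-np.sin(Y),np.cos(Y)])
def r2w(x,y): return O+x*RX+y*RY
def w2r(p): d=np.array(p)[:2]-O; return np.array([d@RX,d@RY])
def cur():
    from rig import arm
    o=arm.observe(); p=o["ee_pos"]; return np.array([*p,np.degrees(o["orientation"][2])]),o
def plan(c,goals):  # goals: (x,y,z,yawdeg,n); prints rows
    for g in goals:
        a=np.array(c,float); b=np.array(g[:4],float); n=g[4]
        print("->",b.round(1))
        for k in range(n):
            p=a+(b-a)*k/n; d=(b-a)/n; t=np.radians(p[3])
            print("  ",[round(d[0]*np.cos(t)+d[1]*np.sin(t),1),round(d[0]*np.sin(t)-d[1]*np.cos(t),1),round(-d[2],1)],round(-d[3],2))
        c=b
E
python3 - <<'E'
from h import *
for n,p in(("A",(484,-12.2)),("B",(469,146.5))):print(n,w2r(p))
c,o=cur(); print(c); p=r2w(-274,-32.5)
plan(c,[(*p,150,-8.1,16),(*p,19,-8.1,5)])
E
```

```text
A [-225.06130065  -33.24305866]
B [-262.27268103  121.76017735]
[ 151.14760115 -580.14131994  225.70543827   14.59734211]
-> [435.7  -4.6 150.   -8.1]
   [np.float64(26.3), np.float64(-30.3), np.float64(4.7)] 1.42
   [np.float64(25.5), np.float64(-31.0), np.float64(4.7)] 1.42
   [np.float64(24.7), np.float64(-31.6), np.float64(4.7)] 1.42
   [np.float64(24.0), np.float64(-32.2), np.float64(4.7)] 1.42
   [np.float64(23.1), np.float64(-32.8), np.float64(4.7)] 1.42
   [np.float64(22.3), np.float64(-33.3), np.float64(4.7)] 1.42
   [np.float64(21.5), np.float64(-33.9), np.float64(4.7)] 1.42
   [np.float64(20.6), np.float64(-34.4), np.float64(4.7)] 1.42
   [np.float64(19.8), np.float64(-34.9), np.float64(4.7)] 1.42
   [np.float64(18.9), np.float64(-35.4), np.float64(4.7)] 1.42
   [np.float64(18.0), np.float64(-35.8), np.float64(4.7)] 1.42
   [np.float64(17.1), np.float64(-36.3), np.float64(4.7)] 1.42
   [np.float64(16.2), np.float64(-36.7), np.float64(4.7)] 1.42
   [np.float64(15.3), np.float64(-37.1), np.float64(4.7)] 1.42
   [np.float64(14.4), np.float64(-37.5), np.float64(4.7)] 1.42
   [np.float64(13.5), np.float64(-37.8), np.float64(4.7)] 1.42
-> [435.7  -4.6  19.   -8.1]
   [np.float64(0.0), np.float64(-0.0), np.float64(26.2)] -0.0
   [np.float64(0.0), np.float64(-0.0), np.float64(26.2)] -0.0
   [np.float64(0.0), np.float64(-0.0), np.float64(26.2)] -0.0
   [np.float64(0.0), np.float64(-0.0), np.float64(26.2)] -0.0
   [np.float64(0.0), np.float64(-0.0), np.float64(26.2)] -0.0
```

Request:
{"fn": "carry_out", "kwargs": {"rows": [[[26, -30, 4], 1.4, 0.5], [[26, -31, 5], 1.4, 0.5], [[25, -32, 5], 1.4, 0.5], [[24, -32, 5], 1.4, 0.5], [[23, -33, 5], 1.4, 0.5], [[22, -33, 5], 1.4, 0.5], [[21, -34, 5], 1.4, 0.5], [[21, -34, 5], 1.4, 0.5]]}}

```text
time_s: 1.1
ee_pos: [293.3, -291.8, 187.1]
orientation: [-3.141, 0.0, 0.058]
wrist_force: [0.3, 0.1, 0.4]
width: 0.501
grip_force: 0.0
```

Request:
{"fn": "carry_out", "kwargs": {"rows": [[[20, -35, 5], 1.4, 0.5], [[19, -35, 5], 1.4, 0.5], [[18, -36, 5], 1.4, 0.5], [[17, -36, 4], 1.4, 0.5], [[16, -37, 4], 1.4, 0.5], [[15, -37, 4], 1.4, 0.5], [[14, -38, 4], 1.4, 0.5], [[14, -38, 4], 1.4, 0.5]]}}

```text
time_s: 2.1
ee_pos: [434.2, -2.9, 152.3]
orientation: [3.142, 0.0, -0.137]
wrist_force: [0.2, 0.9, -0.5]
width: 0.502
grip_force: 0.0
```

```bash
python3 - <<'E'
from h import *
c,o=cur(); print(c,o["width"],o["time_s"],o["wrist_force"]); p=r2w(-274,-32.5)
plan(c,[(*p,19,-8.1,1)])
E
```

```text
[434.19628457  -2.92468449 152.2744081   -7.84111805] 0.5016839149694694 2.1 [ 0.15885536  0.94423012 -0.49536131]
-> [435.7  -4.6  19.   -8.1]
   [np.float64(1.7), np.float64(1.4), np.float64(133.3)] 0.26
```

Request:
{"fn": "carry_out", "kwargs": {"rows": [[[1, 1, 30], 0.3, 0.5], [[0, 0, 30], 0, 0.5], [[0, 0, 30], 0, 0.5], [[0, 0, 25], 0, 0.5], [[0, 0, 18], 0, 0.5], [[0, 0, 0], 0, 0.5]]}}

```text
time_s: 2.85
ee_pos: [433.0, -5.1, 17.9]
orientation: [3.142, 0.004, -0.141]
wrist_force: [0.2, 0.3, 0.5]
width: 0.5
grip_force: 0.0
```

Request:
{"fn": "carry_out", "kwargs": {"rows": [[[4, 0, 0], 0, 0.5], [[3, 0, 0], 0, 0.5], [[3, 0, 0], 0, 0.5], [[3, 0, 0], 0, 0.5], [[3, 0, 0], 0, 0.5], [[4, 0.5, 0], 0, 0.5], [[4, 0.5, 0], 0, 0.5], [[0, 0, 0], 0, 0.5]]}}

```text
time_s: 3.85
ee_pos: [459.0, -9.9, 19.6]
orientation: [3.142, -0.001, -0.141]
wrist_force: [-0.3, -0.3, -1.3]
width: 0.498
grip_force: 0.1
```

```bash
python3 - <<'E'
from h import *
from rig import vision
c,o=cur(); print(c,w2r(c),o["wrist_force"])
s=vision.snapshot("side"); cv2.imwrite("pics/s1.png",s["img"][:,:,::-1])
for q in tops(s,50,60,300): print(q[:5],w2r(q[2:4]))
E
```

```text
[459.00997641  -9.91584362  19.6298833   -8.10734404] [-250.12385566  -34.50281491] [-0.25146638 -0.2931502  -1.27885537]
([430.0, 199.0], np.int32(639), 366.4, -110.3, 39.4) [-327.66567195 -146.93436435]
([433.0, 246.0], np.int32(978), 368.2, 52.0, 39.4) [-348.75189931   14.00009751]
([372.0, 274.0], np.int32(1224), 469.7, 146.3, 39.0) [-261.55148422  121.66080348]
([202.0, 378.0], np.int32(335), 663.9, 372.9, 76.8) [-101.21710905  373.36318356]
```

View pics/s1.png

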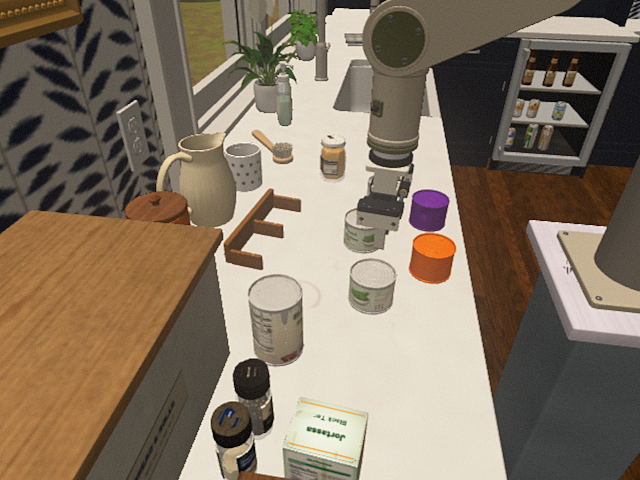

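The tin at (362,232) sits in the finger cradle and has moved cleanly. I'll keep pushing.

Request:
{"fn": "carry_out", "kwargs": {"rows": [[[5, 1, 0], 0, 0.5], [[6, 1, 0], 0, 0.5], [[6, 1, 0], 0, 0.5], [[6, 1, 0], 0, 0.5], [[6, 1, 0], 0, 0.5], [[6, 1, 0], 0, 0.5], [[6, 1, 0], 0, 0.5], [[6, 1, 0], 0, 0.5]]}}

```text
time_s: 4.9
ee_pos: [504.3, -24.5, 19.6]
orientation: [3.142, 0.0, -0.141]
wrist_force: [-0.4, 0.9, -1.6]
width: 0.502
grip_force: 0.9
```

Request:
{"fn": "carry_out", "kwargs": {"rows": [[[6, 1, 0], 0, 0.5], [[6, 1, 0], 0, 0.5], [[6, 1, 0], 0, 0.5], [[6, 1, 0], 0, 0.5], [[6, 1, 0], 0, 0.5], [[6, 1, 0], 0, 0.5], [[6, 1, 0], 0, 0.5], [[3, 0.5, 0], 0, 0.5]]}}

```text
time_s: 5.9
ee_pos: [547.8, -38.2, 19.7]
orientation: [3.142, -0.0, -0.141]
wrist_force: [-1.8, 1.3, -0.7]
width: 0.5
grip_force: 0.9
```

```bash
cat > chk.py <<'E'
from h import *
from rig import vision
import sys
c,o=cur(); print("tool",c.round(1),w2r(c).round(1),o["wrist_force"].round(1),o["time_s"])
for n in("scene","side"):
    s=vision.snapshot(n); cv2.imwrite(f"pics/{n}_{sys.argv[1]}.png",s["img"][:,:,::-1])
    for q in tops(s,50,60,150):
        if q[3]<200 and q[2]<760: print(n,q[:5],w2r(q[2:4]).round(1),q[5],q[7])
E
python3 chk.py 2
```

```text
tool [547.8 -38.2  19.7  -8.1] [-158.2  -50. ] [-1.8  1.3 -0.7] 5.9
scene ([440.0, 242.0], np.int32(950), 367.7, -109.6, 39.3) [-326.5 -146.1] [366.2, -109.9, 74.3, 75.5, 57.8] [96.0, 64.0, 114.0]
scene ([392.0, 296.0], np.int32(1222), 368.0, 52.8, 38.9) [-349.1   14.8] [366.8, 53.0, 75.1, 75.4, 41.4] [177.0, 99.0, 54.0]
scene ([314.0, 299.0], np.int32(1232), 469.0, 145.5, 39.1) [-262.1  120.8] [468.5, 147.1, 74.2, 75.2, 70.3] [147.0, 147.0, 139.0]
side ([430.0, 199.0], np.int32(639), 364.8, -110.7, 40.3) [-329.2 -147.6] [365.7, -110.9, 73.3, 78.4, 1.1] [121.0, 68.0, 137.0]
side ([315.0, 213.0], np.int32(218), 579.6, -29.5, 49.3) [-128.   -36.9] [587.8, -19.1, 34.4, 98.3, 51.6] [163.0, 154.0, 139.0]
side ([433.0, 246.0], np.int32(975), 367.6, 53.7, 38.8) [-349.6   15.6] [367.2, 53.3, 76.4, 74.4, 87.0] [224.0, 113.0, 40.0]
side ([372.0, 274.0], np.int32(1223), 469.0, 146.3, 38.5) [-262.2  121.6] [469.0, 145.7, 75.9, 74.0, 89.8] [195.0, 184.0, 169.0]
```

Request:
{"fn": "carry_out", "kwargs": {"rows": [[[5, 0.5, 0], 0, 0.5], [[5, 0.5, 0], 0, 0.5], [[5, 0, 0], 0, 0.5], [[5, 0, 0], 0, 0.5], [[5, 0, 0], 0, 0.5], [[5, 0, 0], 0, 0.5], [[5, 0, 0], 0, 0.5], [[5, 0, 0], 0, 0.5]]}}

```text
time_s: 7.0
ee_pos: [587.2, -44.7, 19.6]
orientation: [3.142, 0.0, -0.141]
wrist_force: [-2.8, 0.9, 1.5]
width: 0.501
grip_force: 1.5
```

```bash
python3 chk.py 3|grep -v -e '\[4'; python3 -c "
import cv2;a=cv2.imread('pics/side_3.png')[140:310,190:430];b=cv2.imread('pics/scene_3.png')[140:310,190:430]
cv2.imwrite('pics/c3.png',cv2.resize(cv2.hconcat([a,b]),(800,283)))"
```

```text
tool [587.2 -44.7  19.6  -8.1] [-118.3  -50.9] [-2.8  0.9  1.5] 7.0
scene ([392.0, 296.0], np.int32(1210), 368.0, 53.0, 39.1) [-349.1   15. ] [366.6, 53.4, 74.6, 74.7, 80.0] [174.0, 97.0, 53.0]
side ([298.0, 211.0], np.int32(202), 620.1, -33.6, 47.1) [-87.3 -35.3] [624.5, -25.8, 32.1, 93.5, 61.4] [153.0, 143.0, 129.0]
```

View pics/c3.png

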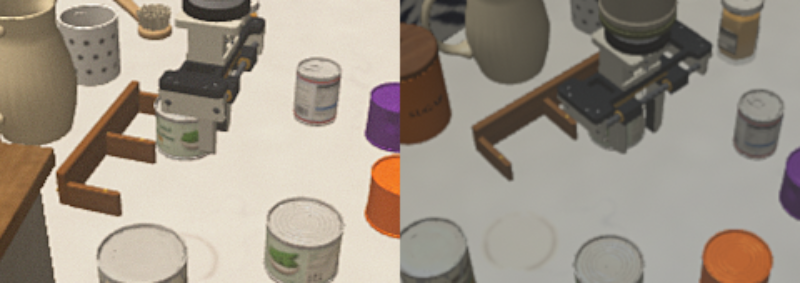

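The tin, at about (183,130) in the crop, is entering the right bay beside the middle cheek.

Request:
{"fn": "carry_out", "kwargs": {"rows": [[[4, 0, 0], 0, 0.5], [[4, 0, 0], 0, 0.5], [[4, 0, 0], 0, 0.5], [[4, 0, 0], 0, 0.5], [[4, 0, 0], 0, 0.5], [[4, 0, 0], 0, 0.5], [[4, 0, 0], 0, 0.5], [[4, 0, 0], 0, 0.5]]}}

```text
time_s: 8.1
ee_pos: [618.8, -49.2, 19.6]
orientation: [3.142, 0.0, -0.141]
wrist_force: [-2.5, 0.7, 1.2]
width: 0.5
grip_force: 1.2
```

Request:
{"fn": "carry_out", "kwargs": {"rows": [[[2, 0, 0], 0, 0.5], [[2, 0, 0], 0, 0.5], [[1, 0, 0], 0, 0.5], [[1, 0, 0], 0, 0.5], [[1, 0, 0], 0, 0.5], [[1, 0, 0], 0, 0.5]]}}

```text
time_s: 8.85
ee_pos: [626.5, -50.4, 19.7]
orientation: [-3.142, -0.0, -0.141]
wrist_force: [-1.8, 0.5, -0.1]
width: 0.5
grip_force: 1.1
```

Request:
{"fn": "carry_out", "kwargs": {"rows": [[[1, 0, 0], 0, 0.5], [[1, 0, 0], 0, 0.5], [[0, 0, 0], 0, 0.5]]}}

```text
time_s: 9.22
ee_pos: [628.6, -50.7, 19.6]
orientation: [3.142, -0.0, -0.141]
wrist_force: [-0.6, -0.2, -0.2]
width: 0.503
grip_force: 0.8
```

Request:
{"fn": "carry_out", "kwargs": {"rows": [[[1, 0, 0], 0, 0.5], [[0.5, 0, 0], 0, 0.5], [[0, 0, 0], 0, 0.5]]}}

```text
time_s: 9.6
ee_pos: [630.0, -50.8, 19.6]
orientation: [-3.142, -0.0, -0.141]
wrist_force: [-1.0, 0.0, -0.7]
width: 0.5
grip_force: 1.0
```

Request:
{"fn": "carry_out", "kwargs": {"rows": [[[1, 0, 0], 0, 0.5], [[0.5, 0, 0], 0, 0.5]]}}

```text
time_s: 9.85
ee_pos: [631.5, -51.1, 19.6]
orientation: [3.142, -0.0, -0.141]
wrist_force: [-1.2, 0.2, -0.7]
width: 0.495
grip_force: 1.1
```

Request:
{"fn": "carry_out", "kwargs": {"rows": [[[0.5, 0, 0], 0, 0.5], [[0.5, 0, 0], 0, 0.5]]}}

```text
time_s: 10.1
ee_pos: [632.4, -51.2, 19.7]
orientation: [-3.142, 0.0, -0.141]
wrist_force: [-3.4, 0.6, 0.1]
width: 0.503
grip_force: 1.8
```

Request:
{"fn": "carry_out", "kwargs": {"rows": [[[0.5, 0, 0], 0, 0.5], [[0.5, 0, 0], 0, 0.5]]}}

```text
time_s: 10.35
ee_pos: [632.5, -51.2, 19.5]
orientation: [3.142, 0.002, -0.141]
wrist_force: [-7.5, 0.2, 4.9]
width: 0.503
grip_force: 4.0
```

Contact with the rail is confirmed: force rose to 7.5 N and the tool stopped. Next I'll back off and plan for tin B.

Request:
{"fn": "carry_out", "kwargs": {"rows": [[[-5, 0, 0], 0, 0.5], [[-15, 0, 0], 0, 0.5], [[-25, 0, 0], 0, 0.5], [[-15, 0, -30], 0, 0.5], [[0, 0, -45], 0, 0.5], [[0, 0, -45], 0, 0.5], [[0, 0, -10], 0, 0.5], [[0, 0, 0], 0, 0.5]]}}

```text
time_s: 11.35
ee_pos: [574.7, -43.0, 150.4]
orientation: [3.142, -0.002, -0.141]
wrist_force: [0.0, -0.0, -1.3]
width: 0.5
grip_force: 0.0
```

```bash
python3 - <<'E'
from h import *
c,o=cur(); print(c)
t=np.radians(-28.1); p=np.array([469,146.3])-46*np.array([np.cos(t),np.sin(t)])
plan(c,[(*p,150,-28.1,8)])
# push plan in rack frame
d=35
def tool(x,y,psi): a=np.radians(psi); return (*r2w(x-d*np.cos(a),y-d*np.sin(a)),19.6,psi-8.1)
plan(tool(-262,121.5,-20),[tool(-140,62,-20)+(20,),tool(-125,55.5,-13)+(3,),tool(-108,52,-5)+(3,),tool(-95,52,0)+(2,),tool(-38,52,0)+(1,)])
E
python3 chk.py 4|grep scene
```

```text
[574.69875925 -42.98906995 150.40494437  -8.10148508]
-> [428.4 168.  150.  -28.1]
   [np.float64(-21.8), np.float64(-23.5), np.float64(0.1)] 2.5
   [np.float64(-22.8), np.float64(-22.6), np.float64(0.1)] 2.5
   [np.float64(-23.8), np.float64(-21.5), np.float64(0.1)] 2.5
   [np.float64(-24.7), np.float64(-20.5), np.float64(0.1)] 2.5
   [np.float64(-25.6), np.float64(-19.4), np.float64(0.1)] 2.5
   [np.float64(-26.4), np.float64(-18.2), np.float64(0.1)] 2.5
   [np.float64(-27.2), np.float64(-17.1), np.float64(0.1)] 2.5
   [np.float64(-27.9), np.float64(-15.9), np.float64(0.1)] 2.5
-> [550.8  86.6  19.6 -28.1]
   [np.float64(6.7), np.float64(0.7), np.float64(-0.0)] -0.0
   [np.float64(6.7), np.float64(0.7), np.float64(-0.0)] -0.0
   [np.float64(6.7), np.float64(0.7), np.float64(-0.0)] -0.0
   [np.float64(6.7), np.float64(0.7), np.float64(-0.0)] -0.0
   [np.float64(6.7), np.float64(0.7), np.float64(-0.0)] -0.0
   [np.float64(6.7), np.float64(0.7), np.float64(-0.0)] -0.0
   [np.float64(6.7), np.float64(0.7), np.float64(-0.0)] -0.0
   [np.float64(6.7), np.float64(0.7), np.float64(-0.0)] -
[... 1220 characters left out ...]
loat64(1.0), np.float64(-0.0)] -2.5
   [np.float64(6.5), np.float64(1.2), np.float64(-0.0)] -2.5
-> [646.6  50.8  19.6  -8.1]
   [np.float64(57.0), np.float64(-0.0), np.float64(-0.0)] -0.0
scene ([304.0, 189.0], np.int32(712), 667.3, -56.3, 39.5) [-37.4 -51.1] [667.2, -54.9, 72.8, 76.7, 57.8] [133.0, 132.0, 124.0]
scene ([440.0, 242.0], np.int32(948), 366.3, -109.9, 39.5) [-327.8 -146.6] [365.9, -109.9, 73.9, 76.9, 28.9] [91.0, 60.0, 108.0]
scene ([392.0, 296.0], np.int32(1212), 366.8, 53.0, 38.5) [-350.3   14.8] [366.5, 53.4, 74.7, 75.0, 36.4] [168.0, 94.0, 52.0]
scene ([315.0, 299.0], np.int32(1227), 469.6, 147.6, 39.1) [-261.8  122.9] [468.5, 146.5, 74.4, 74.9, 66.9] [139.0, 139.0, 131.0]
```

Tin A is seated at rack (-37.4,-51). Now B.

Request:
{"fn": "carry_out", "kwargs": {"rows": [[[-22, -24, 0], 2.5, 0.5], [[-23, -23, 0], 2.5, 0.5], [[-24, -22, 0], 2.5, 0.5], [[-25, -20, 0], 2.5, 0.5], [[-26, -19, 0], 2.5, 0.5], [[-26, -18, 0], 2.5, 0.5], [[-27, -17, 0], 2.5, 0.5], [[-28, -16, 0], 2.5, 0.5]]}}

```text
time_s: 12.45
ee_pos: [425.0, 169.0, 147.5]
orientation: [3.139, 0.002, -0.492]
wrist_force: [0.7, 0.7, 0.2]
width: 0.5
grip_force: 0.0
```

Request:
{"fn": "carry_out", "kwargs": {"rows": [[[0, 0, 30], 0, 0.5], [[0, 0, 30], 0, 0.5], [[0, 0, 30], 0, 0.5], [[0, 0, 25], 0, 0.5], [[0, 0, 16], 0, 0.5], [[0, 0, 0], 0, 0.5]]}}

```text
time_s: 13.2
ee_pos: [424.9, 168.0, 16.6]
orientation: [3.139, 0.003, -0.491]
wrist_force: [0.5, -0.9, 0.4]
width: 0.503
grip_force: 0.0
```

```bash
python3 - <<'E'
from h import *
c,o=cur(); print(c,w2r(c),o["wrist_force"])
t=np.radians(-28.1); p=np.array([469,146.3])-35*np.array([np.cos(t),np.sin(t)])
plan(c,[(*p,19.6,-28.1,1)])
E
```

```text
[424.93662576 168.04797037  16.63116255 -28.10462829] [-308.93259954  136.88459408] [ 0.4874491  -0.86807307  0.3955356 ]
-> [438.1 162.8  19.6 -28.1]
   [np.float64(14.1), np.float64(-1.6), np.float64(-3.0)] -0.0
```

Request:
{"fn": "carry_out", "kwargs": {"rows": [[[4, -1, -3], 0, 0.5], [[3, -0.5, 0], 0, 0.5], [[3, 0, 0], 0, 0.5], [[3, 0, 0], 0, 0.5], [[3, 0, 0], 0, 0.5], [[4, 0.5, 0], 0, 0.5], [[5, 0.5, 0], 0, 0.5], [[6, 0.5, 0], 0, 0.5]]}}

```text
time_s: 14.2
ee_pos: [454.4, 153.8, 21.6]
orientation: [-3.142, 0.0, -0.49]
wrist_force: [-2.3, 1.8, 2.0]
width: 0.498
grip_force: 1.3
```

Request:
{"fn": "carry_out", "kwargs": {"rows": [[[6, 0.5, 0], 0, 0.5], [[6, 0.5, 0], 0, 0.5], [[6, 0.5, 0], 0, 0.5], [[6, 0.5, 0], 0, 0.5], [[6, 0.5, 0], 0, 0.5], [[6, 0.5, 0], 0, 0.5], [[6, 0.5, 0], 0, 0.5], [[6, 0.5, 0], 0, 0.5]]}}

```text
time_s: 15.2
ee_pos: [495.0, 127.6, 21.6]
orientation: [3.142, -0.0, -0.49]
wrist_force: [-2.3, 1.4, 1.6]
width: 0.504
grip_force: 1.4
```

```bash
python3 chk.py 5|grep -v '\[4[34]0'; python3 - <<'E'
from h import *
c,o=cur(); d=35
def tool(x,y,psi): a=np.radians(psi); return (*r2w(x-d*np.cos(a),y-d*np.sin(a)),19.6,psi-8.1)
t=np.radians(c[3]); print("tin est",w2r(c[:2]+d*np.array([np.cos(t),np.sin(t)])))
plan(c,[tool(-140,62,-20)+(10,)])
E
```

```text
tool [495.  127.6  21.6 -28.1] [-233.9  106.7] [-2.3  1.4  1.6] 15.2
scene ([392.0, 296.0], np.int32(1213), 367.1, 53.1, 38.6) [-350.    14.9] [367.0, 53.6, 74.9, 74.8, 80.7] [193.0, 108.0, 58.0]
side ([279.0, 200.0], np.int32(645), 667.8, -56.1, 39.9) [-36.9 -50.8] [667.5, -56.7, 75.3, 75.5, 67.8] [193.0, 182.0, 166.0]
side ([433.0, 246.0], np.int32(983), 366.2, 53.0, 38.8) [-350.9   14.7] [367.4, 53.5, 76.0, 74.0, 84.7] [228.0, 116.0, 38.0]
tin est [-200.61265631   94.5056129 ]
-> [550.8  86.6  19.6 -28.1]
   [np.float64(6.8), np.float64(1.0), np.float64(0.2)] -0.0
   [np.float64(6.8), np.float64(1.0), np.float64(0.2)] -0.0
   [np.float64(6.8), np.float64(1.0), np.float64(0.2)] -0.0
   [np.float64(6.8), np.float64(1.0), np.float64(0.2)] -0.0
   [np.float64(6.8), np.float64(1.0), np.float64(0.2)] -0.0
   [np.float64(6.8), np.float64(1.0), np.float64(0.2)] -0.0
   [np.float64(6.8), np.float64(1.0), np.float64(0.2)] -0.0
   [np.float64(6.8), np.float64(1.0), np.float64(0.2)] -0.0
   [np.float64(6.8), np.float64(1.0), np.float64(0.2)] -0.0
   [np.float64(6.8), np.float64(1.0), np.float64(0.2)] -0.0
```

Request:
{"fn": "carry_out", "kwargs": {"rows": [[[6, 1, 0], 0, 0.5], [[6.5, 1, 0], 0, 0.5], [[6.5, 1, 0], 0, 0.5], [[6.5, 1, 0], 0, 0.5], [[6.5, 1, 0], 0, 0.5], [[6.5, 1, 0], 0, 0.5], [[6.5, 1, 0], 0, 0.5], [[6.5, 1, 0], 0, 0.5]]}}

```text
time_s: 16.3
ee_pos: [536.6, 96.2, 21.6]
orientation: [3.142, 0.0, -0.49]
wrist_force: [-0.6, 1.3, -0.8]
width: 0.5
grip_force: 0.8
```

Request:
{"fn": "carry_out", "kwargs": {"rows": [[[6, 1, 0], 0, 0.5], [[6, 1, 0], 0, 0.5], [[4, 0.5, 0], 0, 0.5], [[5, 1.5, 0], -2, 0.5], [[5, 2, 0], -2, 0.5], [[5, 2, 0], -2.5, 0.5]]}}

```text
time_s: 17.05
ee_pos: [560.4, 75.1, 21.6]
orientation: [3.141, 0.0, -0.376]
wrist_force: [-1.2, 1.3, -0.1]
width: 0.5
grip_force: 0.7
```

```bash
python3 chk.py 6|grep -v '\[4[34]0'; python3 - <<'E'
from h import *
c,o=cur(); d=35
def tool(x,y,psi): a=np.radians(psi); return (*r2w(x-d*np.cos(a),y-d*np.sin(a)),c[2],psi-8.1)
t=np.radians(c[3]); print("tin est",w2r(c[:2]+d*np.array([np.cos(t),np.sin(t)])))
plan(c,[tool(-108,52,-5)+(4,),tool(-93,52,0)+(3,),tool(-38,52,0)+(1,)])
import cv2
a=cv2.imread('pics/side_6.png')[140:310,190:430];b=cv2.imread('pics/scene_6.png')[140:310,190:430]
cv2.imwrite('pics/c6.png',cv2.resize(cv2.hconcat([a,b]),(800,283)))
E
```

```text
tool [560.4  75.1  21.6 -21.5] [-161.7   63.9] [-1.2  1.3 -0.1] 17.05
scene ([392.0, 296.0], np.int32(1212), 367.4, 53.2, 38.8) [-349.7   15.1] [367.2, 53.0, 74.2, 75.4, 42.7] [185.0, 104.0, 57.0]
side ([279.0, 200.0], np.int32(643), 668.0, -55.2, 39.6) [-36.8 -49.9] [667.6, -56.1, 76.4, 73.5, 87.2] [187.0, 176.0, 160.0]
side ([433.0, 246.0], np.int32(977), 367.2, 52.5, 39.0) [-349.8   14.4] [367.1, 52.8, 75.2, 74.5, 52.2] [227.0, 116.0, 42.0]
tin est [-127.27706943   55.58621362]
-> [577.8  63.6  21.8 -13.1]
   [np.float64(5.0), np.float64(1.0), np.float64(-0.0)] -2.12
   [np.float64(4.9), np.float64(1.2), np.float64(-0.0)] -2.12
   [np.float64(4.9), np.float64(1.4), np.float64(-0.0)] -2.12
   [np.float64(4.8), np.float64(1.6), np.float64(-0.0)] -2.12
-> [592.1  58.5  21.8  -8.1]
   [np.float64(5.0), np.float64(0.6), np.float64(-0.0)] -1.67
   [np.float64(5.0), np.float64(0.7), np.float64(-0.0)] -1.67
   [np.float64(5.0), np.float64(0.9), np.float64(-0.0)] -1.67
-> [646.6  50.8  21.8  -8.1]
   [np.float64(55.0), np.float64(-0.0), np.float64(-0.0)] -0.0
```

View pics/c6.png

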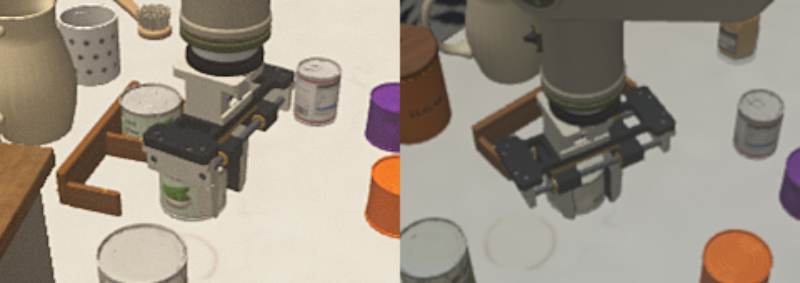

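Tin B, at about (190,195) in the crop, is in the cradle in front of the left bay. Tin A is at rest in its bay at (150,105).

Request:
{"fn": "carry_out", "kwargs": {"rows": [[[5, 1, 0], -2.1, 0.5], [[5, 1, 0], -2.1, 0.5], [[5, 1.5, 0], -2.1, 0.5], [[5, 1.5, 0], -2.1, 0.5], [[5, 0.5, 0], -1.7, 0.5], [[5, 0.5, 0], -1.7, 0.5], [[5, 1, 0], -1.7, 0.5], [[0, 0, 0], 0, 0.5]]}}

```text
time_s: 18.15
ee_pos: [592.6, 59.1, 21.8]
orientation: [-3.141, -0.001, -0.141]
wrist_force: [-0.7, -0.5, 0.1]
width: 0.502
grip_force: 0.0
```

```bash
python3 - <<'E'
from h import *
c,o=cur(); print(c,w2r(c),o["wrist_force"],o["grip_force"])
from rig import vision
s=vision.snapshot("side"); cv2.imwrite("pics/c7.png",cv2.resize(s["img"][160:300,190:400,::-1],None,fx=3,fy=3))
E
```

```text
[592.62622827  59.09050485  21.75370671  -8.09295338] [-127.56368478   52.6417971 ] [-0.67429871 -0.48613144  0.12820752] 0.0
```

View pics/c7.png

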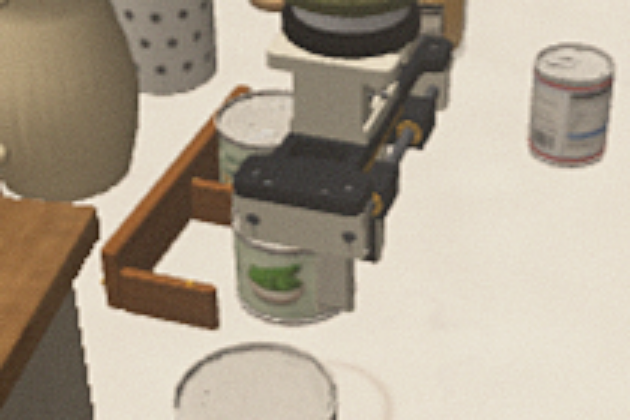

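Tin B, at about (290,260), is lined up at the mouth of the left bay. I'll push it straight in.

Request:
{"fn": "carry_out", "kwargs": {"rows": [[[3, 0, 0], 0, 0.5], [[4, 0, 0], 0, 0.5], [[4, 0, 0], 0, 0.5], [[4, 0, 0], 0, 0.5], [[4, 0, 0], 0, 0.5], [[4, 0, 0], 0, 0.5], [[4, 0, 0], 0, 0.5], [[4, 0, 0], 0, 0.5]]}}

```text
time_s: 19.2
ee_pos: [623.0, 54.8, 21.6]
orientation: [-3.142, 0.0, -0.141]
wrist_force: [-1.7, -0.3, 0.4]
width: 0.499
grip_force: 0.8
```

Request:
{"fn": "carry_out", "kwargs": {"rows": [[[4, 0, 0], 0, 0.5], [[4, 0, 0], 0, 0.5], [[3, 0, 0], 0, 0.5], [[2, 0, 0], 0, 0.5], [[2, 0, 0], 0, 0.5], [[1, 0, 0], 0, 0.5], [[1, 0, 0], 0, 0.5], [[1, 0, 0], 0, 0.5]]}}

```text
time_s: 20.2
ee_pos: [640.5, 52.3, 21.6]
orientation: [-3.142, -0.0, -0.141]
wrist_force: [-1.5, 0.5, -0.4]
width: 0.499
grip_force: 0.7
```

Request:
{"fn": "carry_out", "kwargs": {"rows": [[[1, 0, 0], 0, 0.5], [[1, 0, 0], 0, 0.5], [[1, 0, 0], 0, 0.5], [[1, 0, 0], 0, 0.5]]}}

```text
time_s: 20.7
ee_pos: [644.5, 51.7, 21.6]
orientation: [-3.142, -0.0, -0.141]
wrist_force: [-1.0, 0.6, -1.0]
width: 0.501
grip_force: 0.7
```

Request:
{"fn": "carry_out", "kwargs": {"rows": [[[0.5, 0, 0], 0, 0.5], [[0.5, 0, 0], 0, 0.5], [[0.5, 0, 0], 0, 0.5], [[0.5, 0, 0], 0, 0.5]]}}

```text
time_s: 21.2
ee_pos: [646.5, 51.4, 21.6]
orientation: [-3.142, -0.0, -0.141]
wrist_force: [-1.3, 0.4, -1.0]
width: 0.499
grip_force: 0.7
```

Request:
{"fn": "carry_out", "kwargs": {"rows": [[[0.5, 0, 0], 0, 0.5], [[0.5, 0, 0], 0, 0.5]]}}

```text
time_s: 21.45
ee_pos: [647.4, 51.3, 21.6]
orientation: [-3.142, 0.0, -0.141]
wrist_force: [-3.1, 0.4, 1.6]
width: 0.496
grip_force: 1.3
```

Request:
{"fn": "carry_out", "kwargs": {"rows": [[[0.5, 0, 0], 0, 0.5], [[0.5, 0, 0], 0, 0.5]]}}

```text
time_s: 21.7
ee_pos: [647.5, 51.3, 21.5]
orientation: [3.141, 0.002, -0.141]
wrist_force: [-7.6, 0.2, 4.2]
width: 0.5
grip_force: 3.6
```

Tin B touches the rail with the same signature as A. I'll back off and check.

Request:
{"fn": "carry_out", "kwargs": {"rows": [[[-5, 0, 0], 0, 0.5], [[-15, 0, 0], 0, 0.5], [[-25, 0, 0], 0, 0.5], [[-15, 0, -30], 0, 0.5], [[0, 0, -45], 0, 0.5], [[0, 0, -45], 0, 0.5], [[-30, 0, -10], 0, 0.5], [[-40, 0, 0], 0, 0.5]]}}

```text
time_s: 22.7
ee_pos: [521.0, 69.5, 154.0]
orientation: [-3.141, -0.005, -0.142]
wrist_force: [-0.0, 0.3, 0.1]
width: 0.501
grip_force: 0.0
```

Request:
{"fn": "carry_out", "kwargs": {"rows": [[[-40, 20, 0], 0, 0.5], [[-10, 0, 0], 0, 0.5], [[0, 0, 0], 0, 0.5], [[0, 0, 0], 0, 0.5]]}}

```text
time_s: 23.2
ee_pos: [468.7, 56.9, 152.2]
orientation: [-3.141, -0.002, -0.141]
wrist_force: [0.4, -0.2, -0.6]
width: 0.5
grip_force: 0.0
```

```bash
python3 chk.py 9; python3 - <<'E'
from h import *
from rig import vision
s=vision.snapshot("side")
for a,b in((66,78),(92,116)):
    for q in tops(s,a,b): 
        if q[2]<620 and q[3]<300:print(q[:5])
E
```

```text
tool [468.7  56.9 152.2  -8.1] [-249.9   33. ] [ 0.4 -0.2 -0.6] 23.2
scene ([303.0, 186.0], np.int32(492), 669.4, -56.1, 37.9) [-35.3 -50.6] [677.0, -58.0, 74.4, 55.4, 74.0] [143.0, 141.0, 132.0]
scene ([266.0, 213.0], np.int32(820), 682.4, 46.9, 39.7) [-37.   53.2] [682.1, 46.5, 75.2, 75.4, 1.7] [141.0, 139.0, 131.0]
scene ([440.0, 242.0], np.int32(945), 366.3, -110.3, 38.8) [-327.8 -146.9] [365.9, -110.3, 74.3, 76.1, 17.7] [96.0, 63.0, 113.0]
scene ([392.0, 296.0], np.int32(1218), 367.0, 53.5, 39.0) [-350.2   15.3] [366.5, 52.9, 75.6, 73.8, 86.2] [177.0, 99.0, 54.0]
side ([430.0, 199.0], np.int32(637), 365.9, -110.6, 39.4) [-328.1 -147.3] [366.1, -110.5, 77.3, 72.5, 87.4] [118.0, 65.0, 133.0]
side ([279.0, 200.0], np.int32(641), 667.0, -57.0, 39.7) [-37.6 -51.8] [666.9, -56.1, 74.9, 76.8, 46.9] [185.0, 174.0, 158.0]
side ([259.0, 227.0], np.int32(838), 682.4, 46.2, 38.9) [-36.9  52.5] [682.8, 45.7, 73.7, 76.0, 13.6] [183.0, 172.0, 157.0]
side ([433.0, 246.0], np.int32(983), 367.3, 52.9, 39.1) [-349.8   14.8] [367.4, 53.2, 76.5, 74.5, 42.6] [222.0, 111.0, 40.0]
([333.0, 153.0], np.int32(130), 589.2, -274.4, 30.7)
([277.0, 326.0], np.int32(313), 595.3, 279.7, 35.3)
([333.0, 140.0], np.int32(237), 589.0, -275.1, 29.2)
([274.0, 296.0], np.int32(2071), 597.3, 271.7, 38.3)
```

View pics/side_9.png

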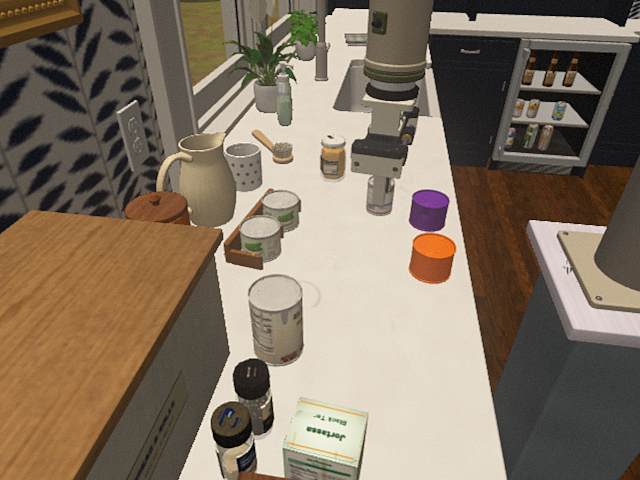

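Both tins sit in their bays, at (281,210) and (260,238), against the rail. The bystanders haven't moved and the gripper is clear.

```bash
python3 -c "
from rig import arm; print(arm.job_done())"
```

```text
the job is handed in; nothing more can be done
None
```

Job handed in: both food tins are pushed against the back rail, one per bay and within about 2 mm of the centre lines; no other item was seen to move, and the hand-in call returned no verdict.

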